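# Set up the folding trestle and lay the tubes on it

## Robot

A 6-joint arm with a two-finger parallel gripper is mounted at the origin on a cart in front of the work surface, level with it; the furniture and walls round the work are solid. World frame = base frame: x ahead of the robot, y to its left, z up, the work surface at z = 0. Lengths are in m, angles in rad, forces in N, time in s.
With the tool pointing down it reaches from about 0.4 to 0.925 m from the base axis. Payload 3.4 kg.
Tool frame: the origin (TCP) lies on the centre line of the jaws, within the pads' length; the fingertips stand 22 mm ahead of it and the grasp point (between the pads) lies 3 mm ahead of it; y points along the fingers, z is the direction in which the jaws open and shut, and the axes are right-handed (so a half turn about y gives the same grasp; the last joint's range is limited). The gripper opens to 85 mm and grips with 20 to 120 N. Pads are 22 mm wide; open, the fingers measure 114 mm over their backs; the gripper's body (76 mm by 85 mm) begins 54 mm behind the grasp point. The pads swing forward as they close: fully open they stand 13 mm farther back than shut.
Start: joints at [1.105, 0.307, 1.506, -0, 1.328, -0.073], TCP at [0.22, 0.531, 0.219] pointing down, gripper open.
Joint ranges: [-3.12, 3.12], [-1.05, 2.28], [0.14, 2.33], [-1.42, 4.57], [0.1, 2.73], [-2.68, 2.68]. Speed limits (rad/s): [2.57, 2.57, 3.14, 3.14, 3.14, 3.14].

## Interface

Orientations are given as a unit quaternion [w, x, y, z].
In Python, from cell import manip gives the robot as it stands. The module is installed in compiled form; this text tells all that it offers.
- The arm moves only by the tool jog_arm, never from a script. Its arguments are lists of equal length, an entry for each row: "translation": the shift along the world's x, y, z as a fraction of full scale, a list of three; "twist": the turn, a rotation vector about the world's x, y, z as a fraction of full scale, a list of three; "claw": the opening, from -1 (shut) to 1 (fully open). A call has 1 to 12 rows; each row shifts and turns the commanded pose from where the row before left it; what a row does not reach is not made up. Full scale, the value 1, is 0.8 m for a shift and pi rad for a turn. A row lasts 1/8 s, in which the tool goes at most 62.5 mm and 10.7 degrees, less where a joint would pass 70% of its speed; a pose out of reach is approached as far as the arm can. A call with a number of a shift or a turn outside -1 to 1 is refused whole. A call with a gripper value outside its range is refused whole. The fingers move at their own pace and stop on an object; "squeeze" is the grip in N (left out, the last holds). Time passes only in rows, so rows that do not move let the fingers close. It gives the time, the measured TCP pose, the force and the opening at its end, in the units of the state.
- manip.state(): the state, without advancing time (a new reading comes with each control period).
- manip.get_image(name): name is "side" or "top"; returns (picture, depth): 420x560x3 uint8, blue, green, red; 420x560 float32, m along the optical axis (not along the pixel's ray), 0 where there is no reading.
- manip.camera_info(name): a dict with "K" (3x3 intrinsics, pixels), "k1" (the pictures are not rectified: a ray, as slopes to the right and down, at radius r is drawn at 1 + k1 r^2 times it, then the intrinsics apply), "xyz" and "attitude" of the camera in the world. Camera axes: x right, y down, z forward; pixel columns grow to the right and rows downward; lengths in m; the calibration is good to about 2 mm. A picture is of the moment at which its call begins. camera_info takes no time and is no camera call.
- manip.sign_off(): hands the job in, once; it reports no verdict.
The state is a dict: "t": time; "joint_pos": joint angles; "dq": joint speeds; "tau": joint torques, N m; "position": TCP position; "orientation": TCP orientation; "contact_force": force on the tool from outside, world axes, zero at the start; "ft_torque": the same for the moment, N m; "grip_width": finger opening in m.
Only numpy, scipy, OpenCV 4.12 (cv2) and the standard library are available. Lean on these libraries where they do the work, as an engineer would, in place of code of your own. Each camera call takes 0.05 s, during which the arm holds its last target. There are 200 camera calls.

## Task

Put the stubby screwdriver that was left on the folded trestle into the tool tray, then swing both of the trestle's stays up past upright so that each leans on its stop and holds by itself. Then lay every square steel tube across both stays, crosswise to the bars, its middle about midway between them, side by side and not stacked; grip the tubes only lightly, for their thin walls dent, and leave the other things alone.

Things in the scene. Friction and masses are not known exactly. Their poses are not given: they have to be found in the camera images.
- trestle: folding trestle fixed to the worktop: a low grey ladder base 350 mm long (its y) and 254 mm wide (its x), with a flat 206 x 130 mm plate, 8 mm thick, in its middle and side rails 18 mm high. Origin: middle of the base on the worktop; z up; x across the base, y along it (towards the left stay)
- stay_left (a joint): swing of the left (+y) steel stay about its hinge, rad: 0 lying folded outward, 1.57 upright, 1.833 leaning 15 degrees inward on its fixed stop. The hinge line runs parallel to the trestle's x at y = +75 mm, z = 35 mm of the trestle. Only its own weight (about 0.8 kg) holds it: short of upright it falls back to 0, past upright it falls on to the stop and stays
- stay_right (a joint): the same for the right (-y) stay, hinge line at y = -75 mm, z = 35 mm of the trestle; it folds outward to -y and also leans inward when open
- stay_left_bar (a point): middle of the left stay's cross bar, on the bar's centre line. The stay is an inverted U bent from 14 mm round bar: cross bar parallel to the trestle's x, 90 mm from the hinge line, with legs at x = -115 and +115 mm and a black 24 mm collar at each end. Folded, the bar's centre is 35 mm above the worktop with clear space below and beside it; on the stop it stands 122 mm high at y = +52 mm of the trestle
- stay_right_bar (a point): the same point of the right stay; on its stop it is at y = -52 mm of the trestle
- driver_handle (a point): centre of the ball handle (about 30 mm wide, 50 mm long, 33 mm high, with 16 mm below the centre) of the black and yellow stubby screwdriver, 85 mm long, which lies on the trestle's middle plate at the start; its length is this point's y axis, the blade towards -y
- tool_tray: fixed grey open tool tray, 130 mm (x) by 150 mm (y), 26 mm high, walls and floor about 4 mm. Origin: centre of its underside
- tube_0_centre (a point): centre of a dark grey square steel tube, 200 mm long (the point's x axis) and 28 x 28 mm, about 0.2 kg. Its thin wall dents if the fingers press on it with more than 90 N in all (both fingers together); three or four such tubes lie on the worktop, any may be absent
- tube_1_centre (a point): centre of another dark grey square steel tube, 200 mm long (the point's x axis) and 28 x 28 mm, about 0.2 kg. Its thin wall dents if the fingers press on it with more than 90 N in all (both fingers together)
- tube_2_centre (a point): centre of another dark grey square steel tube, 200 mm long (the point's x axis) and 28 x 28 mm, about 0.2 kg. Its thin wall dents if the fingers press on it with more than 90 N in all (both fingers together)
- tube_3_centre (a point): centre of another dark grey square steel tube, 200 mm long (the point's x axis) and 28 x 28 mm, about 0.2 kg. Its thin wall dents if the fingers press on it with more than 90 N in all (both fingers together)
Things that resemble listed ones, but are neither listed nor needed, are in the scene too. What is shaped like the part that bears driver_handle but blue is not meant.

How it is judged:
By the outcome, as a careful person would: the job done as asked, in the order asked, and still so for the second after the job is handed in, with the robot touching nothing.
Of tube_0, tube_1, tube_2, tube_3 only 3 to 4 are there at a start; the rules pass over those that are not, and their reading is None.
At some moment in a run one of tube_0, tube_1, tube_2, tube_3, driver may be knocked a few centimetres aside while the robot is not near it.
Once in a run the grip may slacken for a moment while it holds something.
It also fails if it takes over 210 s, if anything falls off the work surface, if the arm or the gripper's body presses on something with over 40 N, if the wrist force passes 120 N, or if a joint passes its speed limit or range.

## Working session

There is one attempt and no reset: what is moved stays moved. The work goes in short steps, Python scripts to look and compute and a tool call to move; the robot and the scene stay as the last step left them, time stands still between calls to the robot, and variables do not carry over. Pictures are saved under pics/ and viewed, about 12 in all and at most 16, crops included, and the job is handed in when it is done.

Besides the shell and the picture viewer there is one more tool, called after "Call:" as name(argument=value, ...), one argument or row to a line, values as JSON. jog_arm: Moves the arm, as the interface text tells. Shift numbers are shares of 0.8 m and turn numbers shares of pi rad, none past 1 either way. Its arguments: {"type":"object","properties":{"translation":{"type":"array","items":{"type":"array","items":{"type":"number","minimum":-1,"maximum":1}}},"twist":{"type":"array","items":{"type":"array","items":{"type":"number","minimum":-1,"maximum":1}}},"claw":{"type":"array","items":{"type":"number"}},"squeeze":{"type":"number"}},"required":["translation","twist","claw"]}

```bash
mkdir -p pics; cat > h.py <<'E'
import numpy as np, cv2
from scipy.spatial.transform import Rotation as R
from cell import manip
def rot(q): return R.from_quat([q[1],q[2],q[3],q[0]])
def cam(n):
    c=manip.camera_info(n); return np.array(c["K"]),c["k1"],np.array(c["xyz"]),rot(c["attitude"])
def rays(n,uv):
    K,k1,o,A=cam(n); uv=np.atleast_2d(uv).astype(float)
    s=cv2.undistortPoints(uv[:,None],K,np.array([k1,0,0,0,0.]))[:,0]
    return s,o,A
def plane(n,uv,z):
    s,o,A=rays(n,uv); d=A.apply(np.c_[s,np.ones(len(s))]); return o+d*((z-o[2])/d[:,2])[:,None]
def cloud(n,dep):
    v,u=np.mgrid[:420,:560]; s,o,A=rays(n,np.c_[u.ravel(),v.ravel()]); d=dep.ravel()
    P=A.apply(np.c_[s*d[:,None],d])+o; P[d==0]=np.nan; return P.reshape(420,560,3)
def proj(n,P):
    K,k1,o,A=cam(n); p=A.inv().apply(np.atleast_2d(P)-o); return cv2.projectPoints(p,np.zeros(3),np.zeros(3),K,np.array([k1,0,0,0,0.]))[0][:,0]
def snap(n,f,box=None,sc=1):
    im,d=manip.get_image(n); np.savez('/tmp/%s.npz'%f,im=im,d=d)
    o=im if box is None else im[box[1]:box[3],box[0]:box[2]]
    cv2.imwrite('pics/%s.png'%f,cv2.resize(o,None,fx=sc,fy=sc,interpolation=cv2.INTER_CUBIC)); return im,d
E
python3 - <<'E'
from h import *
for n in("top","side"):
    print(manip.camera_info(n)); snap(n,n+"0",sc=1.4)
print(manip.state())
E
```

```text
{'K': array([[390.1181848 ,   0.        , 284.28122766],
       [  0.        , 390.1181848 , 209.37819349],
       [  0.        ,   0.        ,   1.        ]]), 'k1': 0.03921212086872883, 'xyz': array([ 0.24630093, -0.00162634,  1.13577088]), 'attitude': array([-0.08320195,  0.73089577, -0.67289634,  0.07796999])}
{'K': array([[441.48915791,   0.        , 281.15105344],
       [  0.        , 441.48915791, 201.2817977 ],
       [  0.        ,   0.        ,   1.        ]]), 'k1': 0.0237364356996113, 'xyz': array([ 0.57722513, -1.36931822,  0.56295482]), 'attitude': array([-0.57241418,  0.81882028,  0.03849093, -0.01984435])}
{'t': 0.1, 'joint_pos': array([ 1.10450490e+00,  3.07504085e-01,  1.50751917e+00, -1.26097751e-05,
        1.32837408e+00, -7.35235436e-02]), 'dq': array([ 0.00059011, -0.00074339, -0.00189967,  0.00044122, -0.00058402,
       -0.00072976]), 'tau': array([ 3.09134875e-04, -4.58534288e+01, -2.52607995e+01,  2.29644263e-05,
        5.61011388e-03, -6.85399769e-06]), 'position': array([0.21983735, 0.53063956, 0.21827867]), 'orientation': array([-0.692899  ,  0.69413121, -0.1381384 ,  0.13780648]), 'contact_force': array([-0.01778147, -0.41066771, -0.6429398 ]), 'ft_torque': array([ 0.01846996, -0.06640757,  0.01950834]), 'grip_width': 0.08554566059766038}
```

View pics/top0.png

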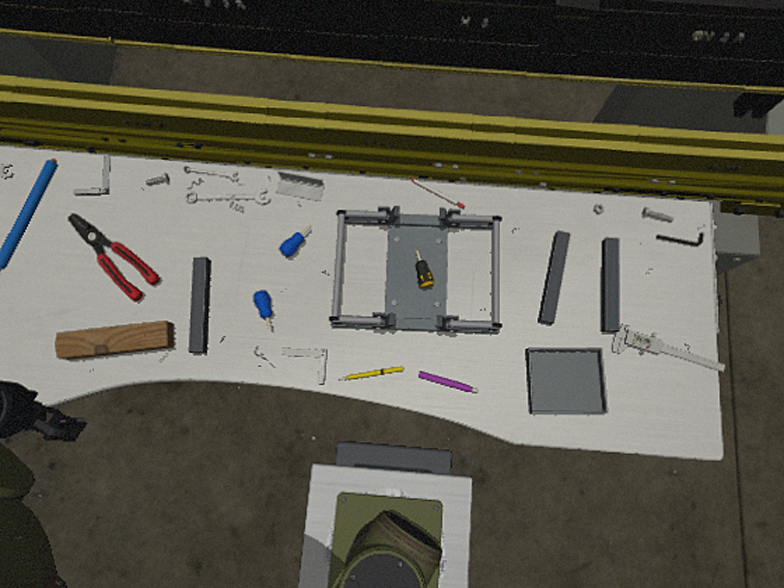

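View pics/side0.png

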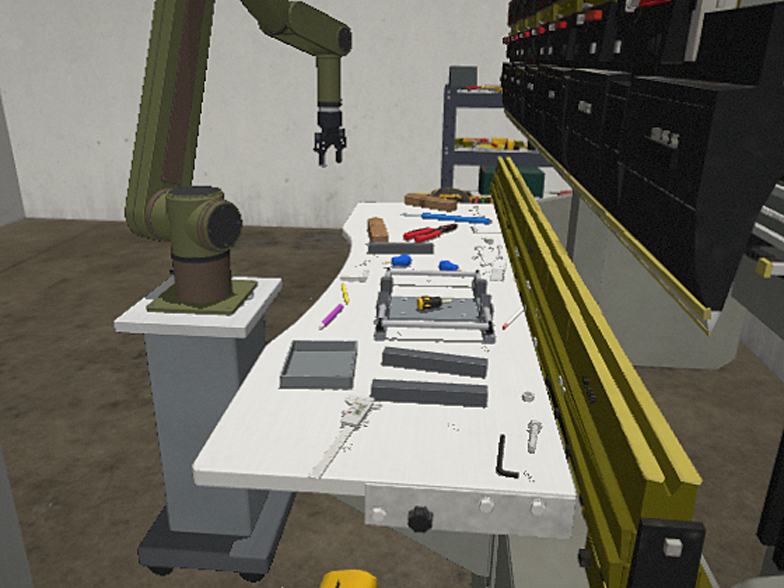

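Top view (display px): screwdriver (black/yellow) at (425,270) on the plate; two blue decoys at (293,243) and (263,303). Three dark tubes lie at (200,305), (554,277) and (610,285), and the tray at (567,381). The stays' bars are at x≈338 and x≈496.

```bash
cat >> h.py <<'E'
def rect(P,mask):
    q=P[mask]; q=q[~np.isnan(q[:,0])]; (c,s,a)=cv2.minAreaRect(q[:,:2].astype(np.float32)*1000); return np.round(c,1),np.round(s,1),round(a,1),np.round(np.median(q[:,2])*1000,1)
E
python3 - <<'E'
from h import *
z=np.load('/tmp/top0.npz'); im,d=z['im'],z['d']; P=cloud('top',d)
def box(x0,y0,x1,y1):
    m=np.zeros((420,560),bool); m[int(y0/1.4):int(y1/1.4),int(x0/1.4):int(x1/1.4)]=1; return m
print('table z',np.nanmedian(P[box(270,340,330,345)|box(560,200,600,230)][:,2]))
Z=P[...,2]; k=cv2.getStructuringElement(cv2.MORPH_RECT,(2,2))
for n,b in dict(A=(180,245,222,365),B=(530,220,580,335),C=(595,225,612+12,340),tray=(515,338,617,423)).items():
    m=box(*b)&(Z>(.015 if n!='tray' else .016)); 
    g=(im.max(2)<130)&m
    print(n,rect(P,g),g.sum())
g=box(400,245,445,295)&(im[...,2].astype(int)-im[...,0]>50); print('yellow',rect(P,g),g.sum())
g=box(405,245,440,295)&(Z>.016); print('driver',rect(P,g),g.sum())
# plate
g=box(388,215,448,325)&(Z<.02)&(Z>.003); print('plate',rect(P,g))
g=box(325,200,510,340)&(Z>.012)&(Z<.06); print('trestle',rect(P,g))
for b in((328,230,350,310),(485,230,510,310)):
    g=box(*b)&(Z>.02); print('bar',rect(P,g))
cv2.imwrite('pics/c1.png',cv2.resize(im[140:245,225:370],None,fx=5,fy=5,interpolation=cv2.INTER_CUBIC))
E
```

```text
table z -0.00039902695099636176
A (array([447.3, 427.9]), array([197.7,  29.7]), 7.0, np.float64(28.0)) 746
B (array([ 568.7, -307.1]), array([ 28.7, 199.1]), 81.2, np.float64(27.2)) 683
C (array([ 563.2, -425.4]), array([ 30. , 198.9]), 90.0, np.float64(27.1)) 721
tray (array([ 354.7, -333.8]), array([130.4, 150.5]), 4.8, np.float64(24.4)) 341
yellow (array([553.6, -24.4]), array([70.2, 26.1]), 32.8, np.float64(37.0)) 42
driver (array([564. , -31.7]), array([83.9, 33. ]), 11.3, np.float64(35.4)) 206
plate (array([565.5, -19.6]), array([242.6, 128.2]), 4.7, np.float64(8.2))
trestle (array([558.6, -17.7]), array([259.3, 352.4]), 2.6, np.float64(37.7))
bar (array([543.5, 146.7]), array([171. ,  14.5]), 2.5, np.float64(40.4))
bar (array([ 570.6, -180.9]), array([171.,  13.]), 2.3, np.float64(40.0))
```

View pics/c1.png

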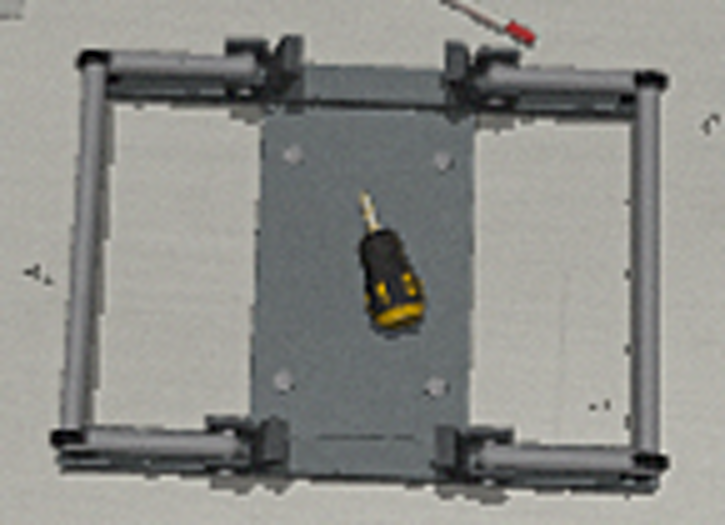

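The black and yellow driver at crop (393,280) is the one meant, since the other two are blue. Its blade points away from the robot. Only three tubes show. Next I refine the trestle frame and work out the moves.

```bash
cat >> h.py <<'E'
def where():
    s=manip.state(); M=rot(s['orientation']).as_matrix(); return s,M
def go(x,y,z,jaw=None):
    """print shift in fractions and yaw turn (fraction of pi) to reach TCP x,y,z mm with jaw axis at angle jaw deg (mod 180)"""
    s,M=where(); p=np.array(s['position'])*1000; t=np.array([x,y,z])-p
    a=np.degrees(np.arctan2(M[1,2],M[0,2])); tw=0 if jaw is None else (jaw-a+90)%180-90
    # tilt correction
    yy=M[:,1]; c=np.cross(yy,[0,0,-1])
    print('t%.2f'%s['t'],'pos',p.round(1),'shift frac',(t/800).round(4),'turn deg %.1f frac %.4f'%(tw,tw/180),'tilt frac',(c/np.pi).round(4),'jaw %.1f'%a,'q6 %.2f'%s['joint_pos'][5],'w %.1f'%(s['grip_width']*1000),'F',np.round(s['contact_force'],1))
E
python3 - <<'E'
from h import *
z=np.load('/tmp/top0.npz'); im,d=z['im'],z['d']; P=cloud('top',d); Z=P[...,2]
X,Y=P[...,0],P[...,1]
for y0 in(147,-181):
    m=(abs(Y*1000-y0)<22)&(abs(X-.557)<.105)&(Z>.033)&(Z<.05)
    q=P[m]*1000; v=np.polyfit(q[:,0],q[:,1],1); print('bar y at x=557: %.1f, angle %.2f'%(np.polyval(v,557),np.degrees(np.arctan(v[0]))))
    m=(abs(Y*1000-y0)<25)&(abs(X-.557)<.17)&(Z>.03)&(Z<.06); q=P[m]*1000; print('x ext',np.percentile(q[:,0],[.5,99.5]).round(1), rect(P,m))
print('handle',plane('top',[[303.6,196]],.024), 'tip/ end',plane('top',[[298.3,179.5],[305,205]],.022))
go(547,-35,120,105)
E
```

```text
bar y at x=557: 146.5, angle 1.96
x ext [431.4 674.3] (array([553.1, 138.7]), array([244.5,  39.3]), 2.6, np.float64(40.5))
bar y at x=557: -181.0, angle 1.77
x ext [444.2 685.4] (array([ 565.1, -172.9]), array([242.5,  40. ]), 2.2, np.float64(40.2))
handle [[ 0.54929665 -0.03602232  0.024     ]] tip/ end [[ 0.59935246 -0.01669383  0.022     ]
 [ 0.52287708 -0.0421321   0.022     ]]
t0.10 pos [219.8 530.6 218.3] shift frac [ 0.409  -0.707  -0.1228] turn deg 37.5 frac 0.2084 tilt frac [ 0.0005 -0.0003  0.    ] jaw 67.5 q6 -0.07 w 85.5 F [-0.  -0.4 -0.6]
```

Call:
jog_arm(
  translation=[
    [0.03, -0.053, -0.0075],
    [0.03, -0.053, -0.0075],
    [0.03, -0.053, -0.0075],
    [0.03, -0.053, -0.0075],
    [0.03, -0.053, -0.0075],
    [0.03, -0.053, -0.0075],
    [0.03, -0.053, -0.0075],
    [0.03, -0.053, -0.0075],
    [0.03, -0.053, -0.0075],
    [0.03, -0.053, -0.0075],
    [0.03, -0.053, -0.0075],
    [0.03, -0.053, -0.0075],
  ],
  twist=[
    [0, 0, 0.0178],
    [0, 0, 0.0178],
    [0, 0, 0.0178],
    [0, 0, 0.0178],
    [0, 0, 0.0178],
    [0, 0, 0.0178],
    [0, 0, 0.0178],
    [0, 0, 0.0178],
    [0, 0, 0.0178],
    [0, 0, 0.0178],
    [0, 0, 0.0178],
    [0, 0, 0.0178],
  ],
  claw=[0.4, 0.4, 0.4, 0.4, 0.4, 0.4, 0.4, 0.4, 0.4, 0.4, 0.4, 0.4],
  squeeze=40,
)

```text
t: 1.6
position: [0.5085, 0.0209, 0.1466]
orientation: [0.7, -0.7, -0.098, 0.099]
contact_force: [0.2, 0.4, -0.2]
grip_width: 0.0597
```

```bash
python3 - <<'E'
from h import *
go(548,-36,38,106)
E
```

```text
t1.60 pos [508.5  20.9 146.6] shift frac [ 0.0494 -0.0711 -0.1358] turn deg -0.0 frac -0.0002 tilt frac [-0.0001 -0.0002 -0.    ] jaw 106.0 q6 -1.89 w 59.7 F [ 0.2  0.4 -0.2]
```

Call:
jog_arm(
  translation=[
    [0.025, -0.036, 0],
    [0.0244, -0.035, -0.02],
    [0, 0, -0.04],
    [0, 0, -0.04],
    [0, 0, -0.0358],
    [0, 0, 0],
    [0, 0, 0],
    [0, 0, 0],
    [0, 0, 0],
    [0, 0, 0],
  ],
  twist=[
    [0, 0, 0],
    [0, 0, 0],
    [0, 0, 0],
    [0, 0, 0],
    [0, 0, 0],
    [0, 0, 0],
    [0, 0, 0],
    [0, 0, 0],
    [0, 0, 0],
    [0, 0, 0],
  ],
  claw=[0.4, 0.4, 0.4, 0.4, 0.4, 0.4, -0.6, -0.6, -0.6, -0.6],
)

```text
t: 2.85
position: [0.5481, -0.0344, 0.0392]
orientation: [-0.7, 0.7, 0.099, -0.098]
contact_force: [-0.0, 1.6, -0.2]
grip_width: 0.0176
```

```bash
python3 - <<'E'
from h import *
go(355,-334,120,106)
snap('side','s1',(240,150,400,270),5)
E
```

```text
t2.85 pos [548.1 -34.4  39.2] shift frac [-0.2413 -0.3745  0.101 ] turn deg 0.1 frac 0.0003 tilt frac [0.0001 0.0004 0.    ] jaw 105.9 q6 -1.99 w 17.6 F [-0.   1.6 -0.2]
```

View pics/s1.png

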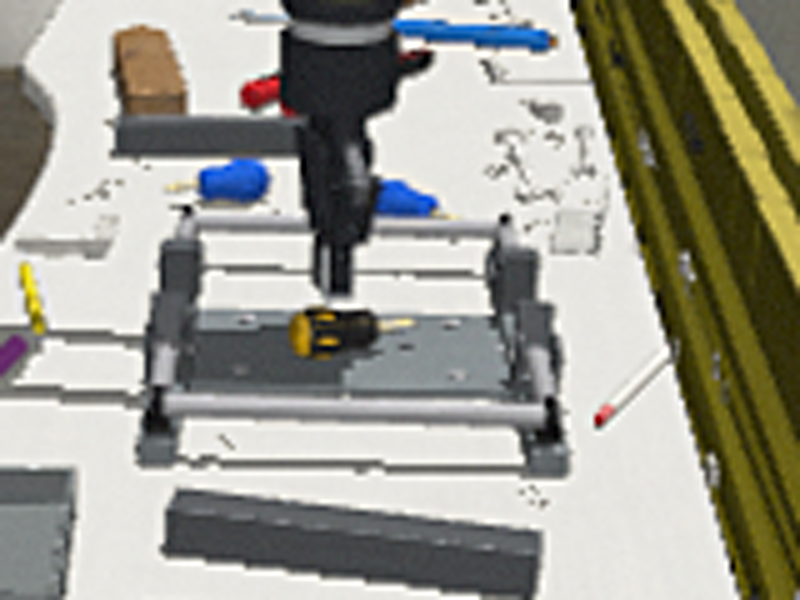

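The grip closed on nothing: in the crop the driver lies at (350,330), toward −y of the fingers at (340,275), so it was knocked aside. I'll raise the arm clear and measure again.

Call:
jog_arm(
  translation=[
    [0, 0, 0.03],
    [0, 0, 0.05],
    [0, 0, 0.06],
    [-0.05, 0.03, 0],
    [-0.05, 0.05, 0],
    [-0.05, 0.05, 0],
  ],
  twist=[
    [0, 0, 0],
    [0, 0, 0],
    [0, 0, 0],
    [0, 0, 0],
    [0, 0, 0],
    [0, 0, 0],
  ],
  claw=[0.4, 0.4, 0.4, 0.4, 0.4, 0.4],
)

```text
t: 3.65
position: [0.4265, 0.0703, 0.1508]
orientation: [0.7, -0.7, -0.098, 0.097]
contact_force: [0.8, 0.8, -0.3]
grip_width: 0.0604
```

```bash
cat >> h.py <<'E'
def driver():
    im,d=snap('top','topd',(225,140,370,245),5); P=cloud('top',d); Z=P[...,2]
    m=(Z>.016)&(Z<.06)&(abs(P[...,0]-.559)<.095)&(abs(P[...,1]+.017)<.06)&(im.max(2).astype(int)<400)
    n,l,st,_=cv2.connectedComponentsWithStats(m.astype(np.uint8))
    for i in range(1,n):
        if st[i,4]>60: print(st[i],rect(P,l==i))
    h=m&((im.max(2)<75)|(im[...,2].astype(int)-im[...,0]>40)); n,l,st,_=cv2.connectedComponentsWithStats(h.astype(np.uint8))
    i=1+np.argmax(st[1:,4]); print('handle',rect(P,l==i))
E
python3 - <<'E'
from h import *
driver()
E
```

```text
[297 178  13  28 206] (array([563.3, -32.3]), array([83.2, 33.6]), 10.7, np.float64(35.7))
handle (array([551.8, -31.5]), array([60.3, 30.4]), 20.2, np.float64(36.4))
```

View pics/topd.png

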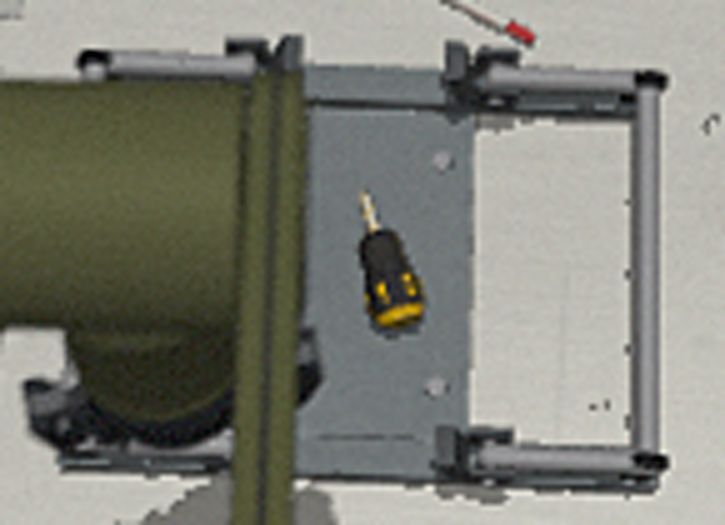

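```bash
python3 - <<'E'
from h import *
for z in(.0,.017,.03,.05,.08): print(z,((proj('side',[[.548,-.034,z],[.548,-.05,z]])-[240,150])*5).round(0).tolist())
print('handle',((proj('side',[[.549,-.036,.024],[.549,-.036,.041]])-[240,150])*5).round(0).tolist())
z=np.load('/tmp/s1.npz'); P=cloud('side',z['d'])
for v in(285,290,294): print(P[150+v//5,240+335//5].round(3))
print('driver side',P[150+325//5,240+345//5].round(3))
for f in('/tmp/top0.npz','/tmp/topd.npz'):
    q=np.load(f); print(cloud('top',q['d'])[195,303].round(3))
m=(z['d']>0)&(abs(P[...,0]-.548)<.03)&(abs(P[...,1]+.034)<.04)&(P[...,2]>.012); print(P[m].min(0),np.sort(P[m][:,2])[:5])
E
```

```text
0.0 [[326.0, 365.0], [325.0, 375.0]]
0.017 [[327.0, 341.0], [326.0, 350.0]]
0.03 [[328.0, 322.0], [327.0, 332.0]]
0.05 [[329.0, 294.0], [328.0, 303.0]]
0.08 [[330.0, 250.0], [329.0, 259.0]]
handle [[329.0, 332.0], [330.0, 308.0]]
[ 0.552 -0.053  0.064]
[ 0.552 -0.056  0.061]
[ 0.552 -0.056  0.061]
driver side [ 0.559 -0.04   0.031]
[ 0.549 -0.034  0.037]
[ 0.548 -0.034  0.039]
[ 0.5180299  -0.07392106  0.01260964] [0.01260964 0.01338002 0.01395034 0.01417044 0.01437686]
```

```bash
python3 - <<'E'
from h import *
for z in(.17,.197,.219,.24,.26): print(z,(proj('side',[[.22,.531,z]])*1.4).round(0).tolist())
s,M=where(); print(s['position'],M.round(2).tolist())
im,d=snap('side','s2',(170,110,330,230),5)
p=s['position']
for z in(-.022,0,.022,.04): print(z,((proj('side',p+[0,0,z])-[170,110])*5).round(0).tolist())
E
```

```text
0.17 [[331.0, 188.0]]
0.197 [[330.0, 179.0]]
0.219 [[330.0, 172.0]]
0.24 [[330.0, 165.0]]
0.26 [[330.0, 159.0]]
[0.41852916 0.07391271 0.14986158] [[0.96, -0.01, -0.27], [0.27, 0.0, 0.96], [-0.01, -1.0, 0.01]]
-0.022 [[498.0, 324.0]]
0 [[498.0, 293.0]]
0.022 [[498.0, 261.0]]
0.04 [[499.0, 235.0]]
```

View pics/s2.png

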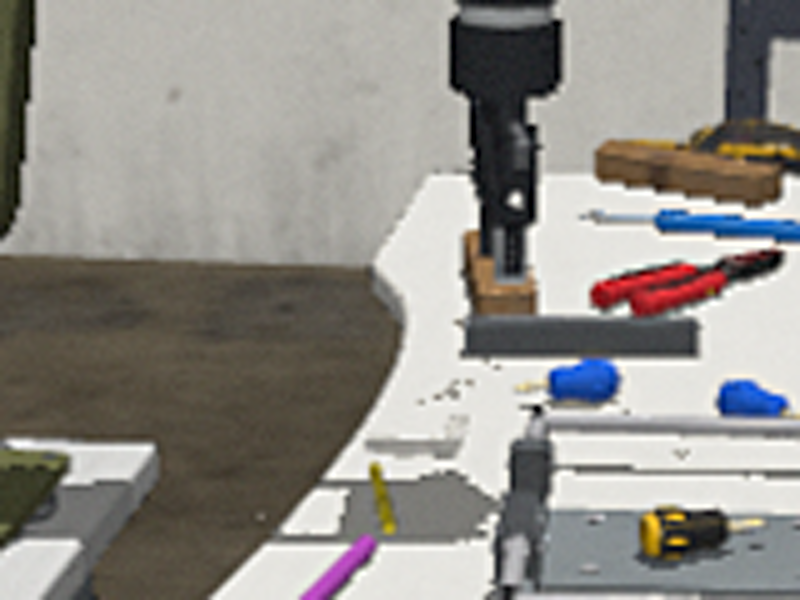

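```bash
python3 - <<'E'
from h import *
for i in range(3):
    s,M=where(); print(s['t'],s['position'].round(4),s['joint_pos'].round(3),s['dq'].round(3), 'w',s['grip_width'].round(4)); manip.get_image('side')
im,d=manip.get_image('side'); P=cloud('side',d)
m=(d>0)&(abs(P[...,0]-.42)<.08)&(abs(P[...,1]-.07)<.09)&(P[...,2]>.1)&(P[...,2]<.3)
v,u=np.where(m); 
for r in range(v.min(),v.max()+1,2):
    k=m[r]; q=P[r][k]; print(r,k.sum(),(q.min(0)*1000).round(),(q.max(0)*1000).round())
E
```

```text
Traceback (most recent call last):
AttributeError: 'float' object has no attribute 'round'
```

```bash
python3 - <<'E'
from h import *
for i in range(3):
    s,M=where(); print(s['t'],s['position'].round(4),s['joint_pos'].round(3),s['dq'].round(3), 'w',s['grip_width']); manip.get_image('side')
im,d=manip.get_image('side'); P=cloud('side',d)
m=(d>0)&(abs(P[...,0]-.42)<.08)&(abs(P[...,1]-.07)<.09)&(P[...,2]>.1)&(P[...,2]<.3)
v,u=np.where(m); 
for r in range(v.min(),v.max()+1,2):
    k=m[r]; q=P[r][k]; print(r,k.sum(),(q.min(0)*1000).round(),(q.max(0)*1000).round())
E
```

```text
3.75 [0.4214 0.0721 0.15  ] [ 0.069  0.177  1.893  0.002  1.078 -1.784] [-0.045  0.035 -0.081 -0.045 -0.043 -0.05 ] w 0.05960678679493531
3.8 [0.4248 0.0709 0.1506] [ 0.067  0.179  1.889  0.     1.076 -1.785] [-0.038  0.029 -0.066 -0.018 -0.029 -0.013] w 0.0596588386209157
3.85 [0.4271 0.0702 0.1509] [ 0.065  0.18   1.886 -0.     1.075 -1.786] [-0.029  0.024 -0.044 -0.006 -0.009 -0.001] w 0.05962534035771546
126 3 [395.  51. 298.] [467.  59. 299.]
128 21 [399.  32. 292.] [464.  58. 297.]
130 12 [404.  31. 271.] [449. 129. 290.]
132 12 [404.  28. 265.] [449. 122. 285.]
134 12 [409.  32. 268.] [449.  75. 278.]
136 13 [409.  21. 261.] [451.  74. 273.]
138 14 [409.   4. 254.] [459.  75. 271.]
140 14 [408.   3. 245.] [458.  87. 264.]
142 14 [407.   4. 237.] [459.  91. 258.]
144 14 [407.   2. 230.] [459.  91. 251.]
146 14 [404.   2. 218.] [458. 117. 245.]
148 13 [410.   6. 214.] [458. 101. 238.]
150 10 [410.   2. 207.] [459. 101. 232.]
152 12 [413.   3. 201.] [459.  99. 225.]
154 11 [414.   6. 194.] [455. 100. 218.]
156 10 [414.  23. 188.] [450.  97. 207.]
158 9 [414.  28. 179.] [450. 103. 199.]
160 10 [414.  26. 173.] [450.  99. 193.]
162 7 [431.  22. 183.] [450.  38. 187.]
164 7 [430.  23. 176.] [450.  37. 180.]
166 6 [430.  31. 170.] [447.  36. 171.]
```

The tips stand about 15 mm above the reported TCP, not 22 mm below it. The side view, the depth data and the missed grip all agree on this. I'll go down in steps and check the tip height as I go.

Call:
jog_arm(
  translation=[
    [0.05, -0.044, 0],
    [0.05, -0.044, 0],
    [0.051, -0.044, 0],
    [0, 0, -0.06],
    [0, 0, -0.05],
    [0, 0, -0.03],
    [0, 0, -0.02],
    [0, 0, -0.012],
    [0, 0, 0],
    [0, 0, 0],
  ],
  twist=[
    [0, 0, 0],
    [0, 0, 0],
    [0, 0, 0],
    [0, 0, 0],
    [0, 0, 0],
    [0, 0, 0],
    [0, 0, 0],
    [0, 0, 0],
    [0, 0, 0],
    [0, 0, 0],
  ],
  claw=[0.4, 0.4, 0.4, 0.4, 0.4, 0.4, 0.4, 0.4, 0.4, 0.4],
)

```text
t: 5.2
position: [0.5494, -0.0361, 0.0137]
orientation: [-0.7, 0.7, 0.099, -0.097]
contact_force: [-0.1, -0.2, 0.7]
grip_width: 0.0599
```

```bash
python3 - <<'E'
from h import *
go(549,-35,5,106)
im,d=snap('side','s3',(260,160,360,235),7); P=cloud('side',d)
m=(d>0)&(abs(P[...,0]-.548)<.03)&(P[...,1]<-.052)&(P[...,1]>-.09)&(P[...,2]>.012)
v,u=np.where(m)
for r in range(max(v.min(),190),v.max()+1,2):
    k=m[r]; q=P[r][k]; 
    if k.any(): print(r,k.sum(),(np.median(q,0)*1000).round())
E
```

```text
t5.20 pos [549.4 -36.1  13.7] shift frac [-0.0005  0.0014 -0.0109] turn deg 0.1 frac 0.0003 tilt frac [0.0001 0.0006 0.    ] jaw 105.9 q6 -1.99 w 59.9 F [-0.1 -0.2  0.7]
190 7 [548. -69. 126.]
192 4 [546. -66. 118.]
194 5 [548. -68. 112.]
196 4 [547. -59. 102.]
198 5 [549. -68.  99.]
200 3 [549. -73.  94.]
202 5 [568. -73.  88.]
204 6 [567. -86.  87.]
206 3 [553. -87.  80.]
208 7 [559. -78.  70.]
210 7 [559. -76.  63.]
212 7 [560. -75.  56.]
214 7 [560. -76.  49.]
216 10 [555. -74.  42.]
218 12 [551. -61.  29.]
220 3 [538. -53.  19.]
```

View pics/s3.png

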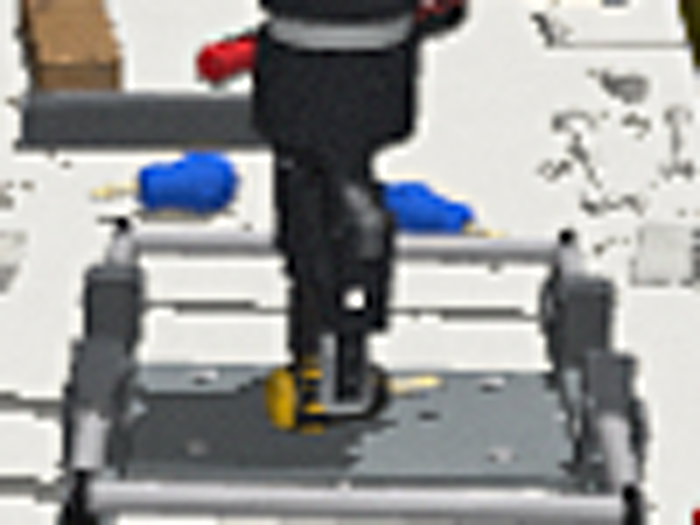

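In the crop the near fingertip's lower edge is at (345,413), z≈29 mm, beside the handle. I'll go down 10 mm more and close.

Call:
jog_arm(
  translation=[
    [0, 0.001, -0.007],
    [0, 0, -0.005],
    [0, 0, 0],
    [0, 0, 0],
    [0, 0, 0],
    [0, 0, 0],
    [0, 0, 0],
    [0, 0, 0],
    [0, 0, 0.01],
    [0, 0, 0.03],
    [0, 0, 0],
    [0, 0, 0],
  ],
  twist=[
    [0, 0, 0],
    [0, 0, 0],
    [0, 0, 0],
    [0, 0, 0],
    [0, 0, 0],
    [0, 0, 0],
    [0, 0, 0],
    [0, 0, 0],
    [0, 0, 0],
    [0, 0, 0],
    [0, 0, 0],
    [0, 0, 0],
  ],
  claw=[0.4, 0.4, -0.8, -0.8, -0.8, -0.8, -0.8, -0.8, -0.8, -0.8, -0.8, -0.8],
  squeeze=40,
)

```text
t: 6.75
position: [0.5482, -0.0352, 0.0351]
orientation: [-0.7, 0.7, 0.098, -0.098]
contact_force: [-0.4, 0.1, -0.4]
grip_width: 0.0298
```

```bash
python3 - <<'E'
from h import *
go(355,-334,120,106)
E
```

```text
t6.75 pos [548.2 -35.2  35.1] shift frac [-0.2415 -0.3735  0.1061] turn deg 0.1 frac 0.0003 tilt frac [ 0. -0.  0.] jaw 105.9 q6 -1.99 w 29.8 F [-0.4  0.1 -0.4]
```

Call:
jog_arm(
  translation=[
    [0, 0, 0.05],
    [0, 0, 0.05],
    [-0.033, -0.0465, 0],
    [-0.033, -0.0465, 0],
    [-0.033, -0.0465, 0],
    [-0.033, -0.0465, 0],
    [-0.033, -0.0465, 0],
    [-0.033, -0.0465, 0],
    [-0.033, -0.0465, 0],
    [-0.0318, -0.0468, 0],
    [0, 0, 0],
    [0, 0, 0],
  ],
  twist=[
    [0, 0, 0],
    [0, 0, 0],
    [0, 0, -0.0139],
    [0, 0, -0.0139],
    [0, 0, -0.0139],
    [0, 0, -0.0139],
    [0, 0, -0.0139],
    [0, 0, -0.0139],
    [0, 0, -0.0139],
    [0, 0, -0.0139],
    [0, 0, 0],
    [0, 0, 0],
  ],
  claw=[-0.8, -0.8, -0.8, -0.8, -0.8, -0.8, -0.8, -0.8, -0.8, -0.8, -0.8, -0.8],
)

```text
t: 8.25
position: [0.3377, -0.3323, 0.1145]
orientation: [0.707, -0.706, 0.026, -0.025]
contact_force: [0.3, 0.2, -0.8]
grip_width: 0.0296
```

```bash
python3 - <<'E'
from h import *
go(338,-333,4,86)
E
```

```text
t8.25 pos [ 337.7 -332.3  114.5] shift frac [ 0.0004 -0.0009 -0.1381] turn deg 0.1 frac 0.0007 tilt frac [-0.0006 -0.0003 -0.    ] jaw 85.9 q6 -2.37 w 29.6 F [ 0.3  0.2 -0.8]
```

Call:
jog_arm(
  translation=[
    [0, 0, -0.05],
    [0, 0, -0.05],
    [0, 0, -0.025],
    [0, 0, -0.012],
    [0, 0, 0],
    [0, 0, 0],
    [0, 0, 0],
    [0, 0, 0],
    [0, 0, 0.04],
    [0, 0, 0.05],
    [0, 0, 0.05],
    [0, 0, 0],
  ],
  twist=[
    [0, 0, 0],
    [0, 0, 0],
    [0, 0, 0],
    [0, 0, 0],
    [0, 0, 0],
    [0, 0, 0],
    [0, 0, 0],
    [0, 0, 0],
    [0, 0, 0],
    [0, 0, 0],
    [0, 0, 0],
    [0, 0, 0],
  ],
  claw=[-0.8, -0.8, -0.8, -0.8, -0.8, 0.2, 0.2, 0.2, 0.2, 0.2, 0.2, 0.2],
)

```text
t: 9.75
position: [0.34, -0.3353, 0.1211]
orientation: [-0.704, 0.709, -0.023, 0.027]
contact_force: [1.5, -0.3, 0.2]
grip_width: 0.0512
```

```bash
python3 - <<'E'
from h import *
go(565,-182,120,92)
E
```

```text
t9.75 pos [ 340.  -335.3  121.1] shift frac [ 0.2813  0.1916 -0.0014] turn deg 6.1 frac 0.0338 tilt frac [0.002  0.0017 0.    ] jaw 85.9 q6 -2.37 w 51.2 F [ 1.5 -0.3  0.2]
```

Call:
jog_arm(
  translation=[
    [0.047, 0.032, 0],
    [0.047, 0.032, 0],
    [0.047, 0.032, 0],
    [0.047, 0.032, 0],
    [0.047, 0.032, 0],
    [0.0463, 0.0316, 0],
    [0, 0, 0],
    [0, 0, -0.05],
    [0, 0, -0.05],
    [0, 0, -0.02],
    [0, 0, 0],
    [0, 0, 0],
  ],
  twist=[
    [0, 0, 0.0056],
    [0, 0, 0.0056],
    [0, 0, 0.0056],
    [0, 0, 0.0056],
    [0, 0, 0.0056],
    [0, 0, 0.0056],
    [0, 0, 0],
    [0, 0, 0],
    [0, 0, 0],
    [0, 0, 0],
    [0, 0, 0],
    [0, 0, 0],
  ],
  claw=[0.2, 0.2, 0.2, 0.2, 0.2, 0.2, 0.2, 0.2, 0.2, 0.2, 0.2, 0.2],
)

```text
t: 11.25
position: [0.564, -0.1804, 0.0228]
orientation: [-0.707, 0.707, 0.013, -0.011]
contact_force: [0.6, 0.0, 1.8]
grip_width: 0.0515
```

```bash
python3 - <<'E'
from h import *
go(565,-182,10,92)
im,d=manip.get_image('top'); P=cloud('top',d)
im2,_=manip.get_image('side')
a=cv2.resize(im[230:310,360:450],(400,356)); b=cv2.resize(im2[170:275,230:370],(400,300)); cv2.imwrite('pics/m1.png',np.vstack([a[:300],b]))
E
```

```text
t11.25 pos [ 564.  -180.4   22.8] shift frac [ 0.0012 -0.002  -0.016 ] turn deg 0.1 frac 0.0003 tilt frac [0.0002 0.0006 0.    ] jaw 91.9 q6 -1.99 w 51.5 F [0.6 0.  1.8]
```

View pics/m1.png

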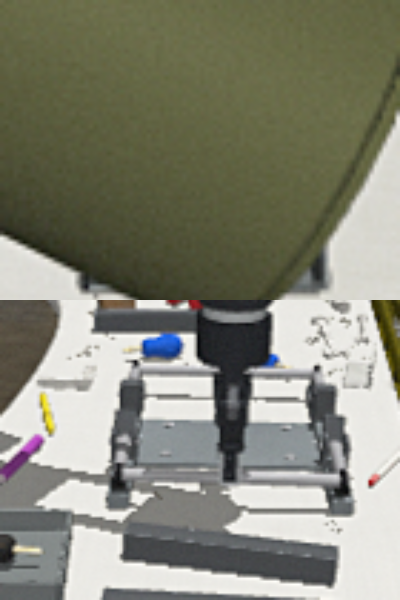

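Lower half (side view): the driver lies in the tray at (10,548), and the fingers straddle the right bar at (230,475). I'll go down and grip the bar.

Call:
jog_arm(
  translation=[
    [0.001, -0.002, -0.009],
    [0, 0, -0.008],
    [0, 0, 0],
    [0, 0, 0],
    [0, 0, 0],
    [0, 0, 0],
    [0, 0, 0],
    [0, 0, 0],
    [0, 0, 0],
    [0, 0, 0],
  ],
  twist=[
    [0, 0, 0],
    [0, 0, 0],
    [0, 0, 0],
    [0, 0, 0],
    [0, 0, 0],
    [0, 0, 0],
    [0, 0, 0],
    [0, 0, 0],
    [0, 0, 0],
    [0, 0, 0],
  ],
  claw=[0.2, 0.2, 0.2, -1, -1, -1, -1, -1, -1, -1],
  squeeze=40,
)

```text
t: 12.6
position: [0.5642, -0.1826, 0.0083]
orientation: [-0.706, 0.708, 0.013, -0.012]
contact_force: [-1.1, -4.9, -0.2]
grip_width: 0.0125
```

```bash
python3 - <<'E'
from h import *
go(565,-182,10,92)
c,s=np.cos(np.radians(2.1)),np.sin(np.radians(2.1))
prev=None
for th in list(range(0,101,10))+[103]:
    t=np.radians(th); y=-(75+90*np.cos(t)); z=35+90*np.sin(t); p=np.array([559-s*y,-17.2+c*y,z])
    if prev is not None: print(th,((p-prev)/800).round(4).tolist())
    prev=p
E
```

```text
t12.60 pos [ 564.2 -182.6    8.3] shift frac [0.001  0.0007 0.0021] turn deg 0.0 frac 0.0000 tilt frac [0.0006 0.0002 0.    ] jaw 92.0 q6 -1.99 w 12.5 F [-1.1 -4.9 -0.2]
10 [-0.0001, 0.0017, 0.0195]
20 [-0.0002, 0.0051, 0.0189]
30 [-0.0003, 0.0083, 0.0178]
40 [-0.0004, 0.0112, 0.0161]
50 [-0.0005, 0.0139, 0.0139]
60 [-0.0006, 0.0161, 0.0112]
70 [-0.0007, 0.0178, 0.0083]
80 [-0.0007, 0.0189, 0.0051]
90 [-0.0007, 0.0195, 0.0017]
100 [-0.0007, 0.0195, -0.0017]
103 [-0.0002, 0.0058, -0.0012]
```

Call:
jog_arm(
  translation=[
    [-0.0001, 0.0017, 0.0195],
    [-0.0002, 0.0051, 0.0189],
    [-0.0003, 0.0083, 0.0178],
    [-0.0004, 0.0112, 0.0161],
    [-0.0005, 0.0139, 0.0139],
    [-0.0006, 0.0161, 0.0112],
    [-0.0007, 0.0178, 0.0083],
    [-0.0007, 0.0189, 0.0051],
    [-0.0007, 0.0195, 0.0017],
    [-0.0007, 0.0195, -0.0017],
    [-0.0002, 0.0058, -0.0012],
    [0, 0, 0],
  ],
  twist=[
    [0, 0, 0],
    [0, 0, 0],
    [0, 0, 0],
    [0, 0, 0],
    [0, 0, 0],
    [0, 0, 0],
    [0, 0, 0],
    [0, 0, 0],
    [0, 0, 0],
    [0, 0, 0],
    [0, 0, 0],
    [0, 0, 0],
  ],
  claw=[-1, -1, -1, -1, -1, -1, -1, -1, -1, -1, -1, -1],
)

```text
t: 14.1
position: [0.5611, -0.0701, 0.0976]
orientation: [0.707, -0.707, -0.014, 0.011]
contact_force: [-1.2, 1.1, 10.0]
grip_width: 0.0125
```

```bash
python3 - <<'E'
from h import *
go(565,-182,10,92)
im,d=snap('side','s4',(230,130,370,250),5)
E
```

```text
t14.10 pos [561.1 -70.1  97.6] shift frac [ 0.0049 -0.1398 -0.1095] turn deg -0.0 frac -0.0001 tilt frac [-0.0002  0.001   0.    ] jaw 92.0 q6 -1.81 w 12.5 F [-1.2  1.1 10. ]
```

View pics/s4.png

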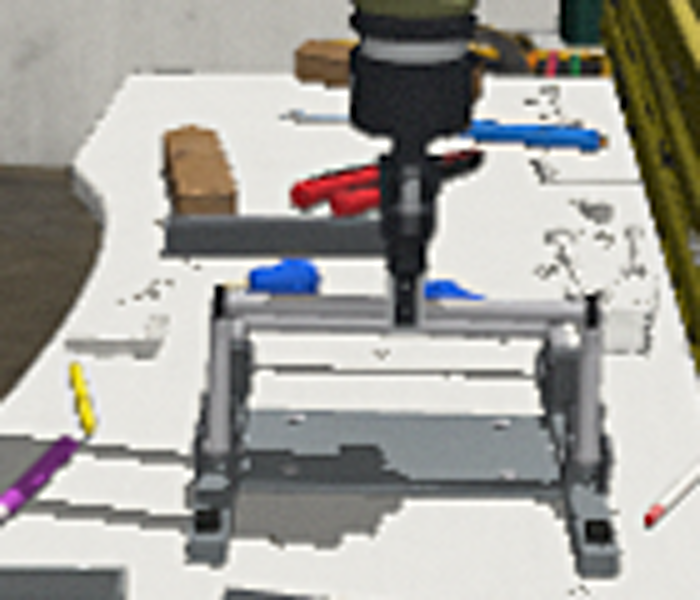

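The crop shows the right stay upright with its bar at (400,315) in the jaws. I'll release it and go to the left bar.

Call:
jog_arm(
  translation=[
    [0, 0, 0],
    [0, 0, 0],
    [0, 0, 0.05],
    [0, 0, 0.05],
    [-0.002, 0.0545, 0],
    [-0.002, 0.0545, 0],
    [-0.002, 0.0545, 0],
    [-0.002, 0.0545, 0],
    [-0.002, 0.0545, 0],
    [0, 0, -0.05],
    [0, 0, -0.05],
    [0, 0, -0.05],
  ],
  twist=[
    [0, 0, 0],
    [0, 0, 0],
    [0, 0, 0],
    [0, 0, 0],
    [0, 0, 0],
    [0, 0, 0],
    [0, 0, 0],
    [0, 0, 0],
    [0, 0, 0],
    [0, 0, 0],
    [0, 0, 0],
    [0, 0, 0],
  ],
  claw=[0, 0, 0.1, 0.1, 0.2, 0.2, 0.2, 0.2, 0.2, 0.2, 0.2, 0.2],
)

```text
t: 15.65
position: [0.5516, 0.1473, 0.0544]
orientation: [0.707, -0.707, -0.012, 0.012]
contact_force: [0.1, -0.3, 0.0]
grip_width: 0.0511
```

```bash
python3 - <<'E'
from h import *
im,d=manip.get_image('top'); P=cloud('top',d); im2,d2=manip.get_image('side'); P2=cloud('side',d2)
go(553,147.7,9,92)
m=(abs(P2[...,0]-.559)<.1)&(P2[...,1]<-.02)&(P2[...,1]>-.16)&(P2[...,2]>.1)&(P2[...,2]<.14); print('right bar',np.nanmedian(P2[m],0).round(3),m.sum())
E
```

```text
t15.75 pos [547.6 146.2  51.3] shift frac [ 0.0068  0.0019 -0.0529] turn deg 0.0 frac 0.0002 tilt frac [ 0.0006 -0.0033  0.    ] jaw 92.0 q6 -1.42 w 51.4 F [-1.1  0.6 -0.5]
right bar [ 0.557 -0.074  0.124] 291
```

Call:
jog_arm(
  translation=[
    [0.0015, 0.0005, -0.03],
    [0, 0, -0.02],
    [0, 0, -0.007],
    [0, 0, 0],
    [0, 0, 0],
    [0, 0, 0],
    [0, 0, 0],
    [0, 0, 0],
    [0, 0, 0],
    [0, 0, 0],
  ],
  twist=[
    [0, 0, 0],
    [0, 0, 0],
    [0, 0, 0],
    [0, 0, 0],
    [0, 0, 0],
    [0, 0, 0],
    [0, 0, 0],
    [0, 0, 0],
    [0, 0, 0],
    [0, 0, 0],
  ],
  claw=[0.2, 0.2, 0.2, 0.2, -1, -1, -1, -1, -1, -1],
)

```text
t: 17.0
position: [0.5537, 0.1473, 0.011]
orientation: [0.707, -0.707, -0.013, 0.012]
contact_force: [-0.4, -0.9, 6.0]
grip_width: 0.012
```

```bash
python3 - <<'E'
from h import *
go(553,147.7,9,92)
E
```

```text
t17.00 pos [553.7 147.3  11. ] shift frac [-0.0008  0.0005 -0.0025] turn deg 0.0 frac 0.0000 tilt frac [-0.      0.0004  0.    ] jaw 92.0 q6 -1.42 w 12.0 F [-0.4 -0.9  6. ]
```

Call:
jog_arm(
  translation=[
    [0.0001, -0.0017, 0.0195],
    [0.0002, -0.0051, 0.0189],
    [0.0003, -0.0083, 0.0178],
    [0.0004, -0.0112, 0.0161],
    [0.0005, -0.0139, 0.0139],
    [0.0006, -0.0161, 0.0112],
    [0.0007, -0.0178, 0.0083],
    [0.0007, -0.0189, 0.0051],
    [0.0007, -0.0195, 0.0017],
    [0.0007, -0.0195, -0.0017],
    [0.0002, -0.0058, -0.0012],
    [0, 0, 0],
  ],
  twist=[
    [0, 0, 0],
    [0, 0, 0],
    [0, 0, 0],
    [0, 0, 0],
    [0, 0, 0],
    [0, 0, 0],
    [0, 0, 0],
    [0, 0, 0],
    [0, 0, 0],
    [0, 0, 0],
    [0, 0, 0],
    [0, 0, 0],
  ],
  claw=[-1, -1, -1, -1, -1, -1, -1, -1, -1, -1, -1, -1],
)

```text
t: 18.5
position: [0.5586, 0.0361, 0.1001]
orientation: [-0.707, 0.707, 0.013, -0.011]
contact_force: [-0.2, -0.7, 9.3]
grip_width: 0.0124
```

Call:
jog_arm(
  translation=[
    [0, 0, 0],
    [0, 0, 0],
    [0, 0, 0.05],
    [0, 0, 0.05],
    [-0.05, 0.05, 0.02],
    [-0.05, 0.05, 0],
    [-0.05, 0.05, 0],
    [0, 0.05, 0],
    [0, 0.04, 0],
    [0, 0, 0],
  ],
  twist=[
    [0, 0, 0],
    [0, 0, 0],
    [0, 0, 0],
    [0, 0, 0],
    [0, 0, 0],
    [0, 0, 0],
    [0, 0, 0],
    [0, 0, 0],
    [0, 0, 0],
    [0, 0, 0],
  ],
  claw=[0, 0, 0.1, 0.1, 0.2, 0.2, 0.2, 0.2, 0.2, 0.2],
)

```text
t: 19.75
position: [0.4366, 0.2307, 0.1935]
orientation: [-0.707, 0.707, 0.013, -0.014]
contact_force: [0.3, -1.5, 0.3]
grip_width: 0.051
```

```bash
python3 - <<'E'
from h import *
im,d=snap('top','top5',None,1.4); im2,d2=snap('side','side5'); P=cloud('top',d); Z=P[...,2]; X,Y=P[...,0],P[...,1]
go(447,428,50,97)
for y0 in(-70,35):
    m=(abs(Y*1000-y0)<40)&(abs(X-.559)<.09)&(Z>.11)&(Z<.15); q=P[m]*1000
    if len(q)>5: v=np.polyfit(q[:,0],q[:,1],1); print('bar y@559 %.1f ang %.1f z %.1f n %d'%(np.polyval(v,559),np.degrees(np.arctan(v[0])),np.median(q[:,2]),len(q)))
m=(Z>.1)&(Z<.2)&(abs(Y+.017)<.1)&(abs(X-.559)<.16); print(np.nanpercentile(X[m],[1,99]))
n,l,st,_=cv2.connectedComponentsWithStats(((Z>.017)&(Z<.036)&(im.max(2)<110)&(abs(P[...,0]-.5)<.35)).astype(np.uint8))
for i in range(1,n):
    if st[i,4]>350: print(st[i],rect(P,l==i))
E
```

```text
t19.85 pos [436.5 228.6 193.4] shift frac [ 0.0131  0.2493 -0.1792] turn deg 5.0 frac 0.0275 tilt frac [ 0.0005 -0.0005  0.    ] jaw 92.0 q6 -1.21 w 51.2 F [-1.   0.   0.6]
bar y@559 -68.7 ang 2.5 z 127.2 n 338
bar y@559 34.0 ang 2.4 z 127.3 n 328
[0.43793332 0.67687367]
[386 165  21  66 647] (array([ 568.9, -307.1]), array([ 28.7, 199.5]), 81.1, np.float64(27.1))
[431 170  12  67 658] (array([ 562.7, -424.1]), array([ 27., 198.]), 90.0, np.float64(27.1))
[135 190  13  62 614] (array([440. , 426.4]), array([180.6,  30. ]), 7.1, np.float64(27.9))
```

View pics/top5.png

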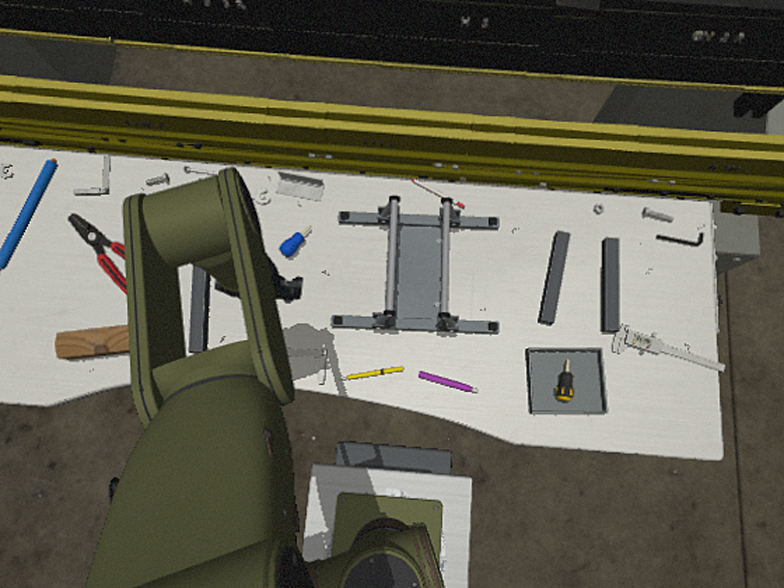

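The stays hold on their stops: bars at y=34.0 and −68.7, top z≈127, yaw 2.4°. The driver is in the tray at (565,380). Next I check the tube angles by line fit on the unobstructed first picture.

```bash
python3 - <<'E'
from h import *
for f in('top0','top5'):
    z=np.load('/tmp/%s.npz'%f); P=cloud('top',z['d']); im=z['im']
    for c in((447,428),(569,-307),(563,-425)):
        m=(P[...,2]>.02)&(P[...,2]<.034)&(im.max(2)<110)&(abs(P[...,0]*1000-c[0])<115)&(abs(P[...,1]*1000-c[1])<35); q=P[m][:,:2]*1000
        mu=q.mean(0); w,V=np.linalg.eigh(np.cov(q.T)); v=V[:,1]; print(f,mu.round(1),'ang %.1f'%((np.degrees(np.arctan2(v[1],v[0]))+90)%180-90),'len',np.ptp(q@v).round(0),'wid',np.ptp(q@V[:,0]).round(0))
E
```

```text
top0 [445.8 426.9] ang 7.0 len 198.0 wid 30.0
top0 [ 567.2 -306.5] ang -8.9 len 199.0 wid 28.0
top0 [ 560.7 -423.4] ang -0.2 len 199.0 wid 28.0
top5 [434.5 425.6] ang 7.4 len 181.0 wid 31.0
top5 [ 567.1 -306.5] ang -8.8 len 199.0 wid 29.0
top5 [ 560.9 -423.5] ang -0.2 len 198.0 wid 27.0
```

Call:
jog_arm(
  translation=[
    [0.0025, 0.05, 0],
    [0.0025, 0.05, 0],
    [0.0025, 0.05, 0],
    [0.0025, 0.05, 0],
    [0.0025, 0.048, 0],
    [0, 0, -0.06],
    [0, 0, -0.06],
    [0, 0, -0.05],
    [0, 0, -0.03],
    [0, 0, 0],
    [0, 0, 0],
  ],
  twist=[
    [0, 0, 0.0055],
    [0, 0, 0.0055],
    [0, 0, 0.0055],
    [0, 0, 0.0055],
    [0, 0, 0.0058],
    [0, 0, 0],
    [0, 0, 0],
    [0, 0, 0],
    [0, 0, 0],
    [0, 0, 0],
    [0, 0, 0],
  ],
  claw=[0.2, 0.2, 0.2, 0.2, 0.2, 0.2, 0.2, 0.2, 0.2, 0.2, 0.2],
  squeeze=30,
)

```text
t: 21.22
position: [0.4482, 0.4271, 0.0346]
orientation: [0.706, -0.706, -0.043, 0.042]
contact_force: [0.4, 0.4, 0.1]
grip_width: 0.0514
```

```bash
python3 - <<'E'
from h import *
im,d=snap('side','s6',(220,130,370,240),5)
go(446.5,427.5,1,97)
E
```

```text
t21.27 pos [448.5 427.6  35.2] shift frac [-0.0024 -0.0001 -0.0427] turn deg 0.1 frac 0.0004 tilt frac [-0.0004  0.0006  0.    ] jaw 96.9 q6 -1.00 w 51.0 F [ 0.8 -0.  -0.6]
```

View pics/s6.png

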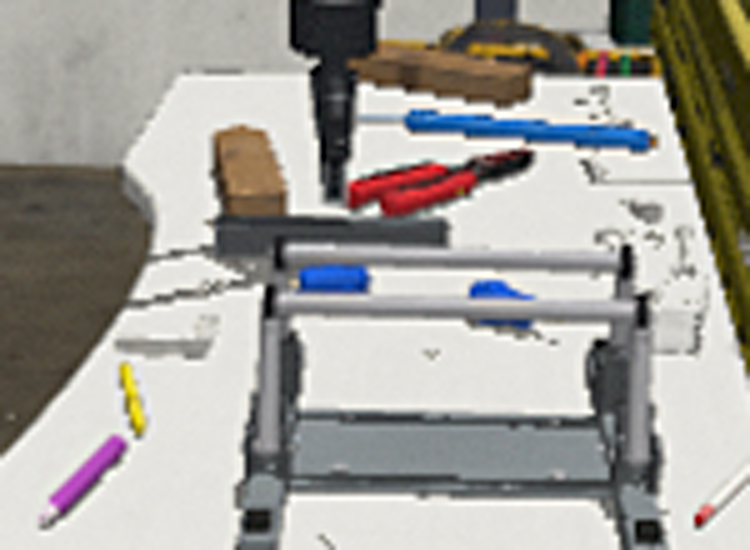

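Both stays stand, with bars at (450,258) and (450,305). The tool is above tube A's middle at (333,215).

Call:
jog_arm(
  translation=[
    [-0.002, 0, -0.025],
    [0, 0, -0.0125],
    [0, 0, -0.005],
    [0, 0, 0],
    [0, 0, 0],
    [0, 0, 0],
    [0, 0, 0],
    [0, 0, 0],
    [0, 0, 0],
    [0, 0, 0.02],
    [0, 0, 0.03],
    [0, 0, 0],
  ],
  twist=[
    [0, 0, 0],
    [0, 0, 0],
    [0, 0, 0],
    [0, 0, 0],
    [0, 0, 0],
    [0, 0, 0],
    [0, 0, 0],
    [0, 0, 0],
    [0, 0, 0],
    [0, 0, 0],
    [0, 0, 0],
    [0, 0, 0],
  ],
  claw=[0.2, 0.2, 0.2, 0.2, -0.7, -0.7, -0.7, -0.7, -0.7, -0.7, -0.7, -0.7],
  squeeze=30,
)

```text
t: 22.78
position: [0.4468, 0.4285, 0.0418]
orientation: [0.707, -0.705, -0.044, 0.042]
contact_force: [0.3, -0.8, -2.1]
grip_width: 0.0272
```

```bash
python3 - <<'E'
from h import *
go(446.5,427.5,1,97)
go(557.5,-17.5,180,2.4)
im,d=manip.get_image('side'); P=cloud('side',d)
m=(abs(P[...,1]-.41)<.04)&(P[...,2]>.02)&(P[...,2]<.085)&(abs(P[...,0]-.45)<.11)&(im.max(2)<120); q=P[m]; print(len(q),np.percentile(q[:,0],[1,99]),np.percentile(q[:,2],[1,50,99]))
E
```

```text
t22.77 pos [446.8 428.5  41.8] shift frac [-0.0004 -0.0013 -0.051 ] turn deg 0.0 frac 0.0001 tilt frac [-0.0008  0.001   0.    ] jaw 97.0 q6 -1.00 w 27.2 F [ 0.3 -0.8 -2.1]
t22.77 pos [446.8 428.5  41.8] shift frac [ 0.1383 -0.5575  0.1728] turn deg 85.4 frac 0.4746 tilt frac [-0.0008  0.001   0.    ] jaw 97.0 q6 -1.00 w 27.2 F [ 0.3 -0.8 -2.1]
343 [0.35432622 0.54627179] [0.04207321 0.05925759 0.08220067]
```

Call:
jog_arm(
  translation=[
    [0, 0, 0.05],
    [0, 0, 0.065],
    [0, 0, 0.07],
    [0.005, -0.046, 0],
    [0.005, -0.046, 0],
    [0.005, -0.046, 0],
    [0.005, -0.046, 0],
    [0.005, -0.046, 0],
    [0.005, -0.046, 0],
    [0.005, -0.046, 0],
    [0.005, -0.046, 0],
    [0.005, -0.046, 0],
  ],
  twist=[
    [0, 0, 0],
    [0, 0, 0],
    [0, 0, 0],
    [0, 0, -0.044],
    [0, 0, -0.044],
    [0, 0, -0.044],
    [0, 0, -0.044],
    [0, 0, -0.044],
    [0, 0, -0.044],
    [0, 0, -0.044],
    [0, 0, -0.044],
    [0, 0, -0.044],
  ],
  claw=[-0.7, -0.7, -0.7, -0.7, -0.7, -0.7, -0.7, -0.7, -0.7, -0.7, -0.7, -0.7],
)

```text
t: 24.32
position: [0.4807, 0.095, 0.1867]
orientation: [-0.597, 0.598, -0.378, 0.377]
contact_force: [-0.0, 0.3, -2.1]
grip_width: 0.0268
```

Call:
jog_arm(
  translation=[
    [0.006, -0.049, 0],
    [0.006, -0.049, 0],
    [0.0065, -0.0485, 0],
    [0, 0, 0],
    [0, 0, 0],
  ],
  twist=[
    [0, 0, -0.0432],
    [0, 0, -0.0432],
    [0, 0, -0.0432],
    [0, 0, 0],
    [0, 0, 0],
  ],
  claw=[-0.7, -0.7, -0.7, -0.7, -0.7],
)

```text
t: 24.95
position: [0.4955, -0.0206, 0.1869]
orientation: [-0.51, 0.511, -0.49, 0.489]
contact_force: [0.1, -0.3, -2.4]
grip_width: 0.0271
```

```bash
cat >> h.py <<'E'
def held(z0=.17,z1=.235,c=(.5,-.02)):
    "tube in the jaws, as the side camera sees its near face"
    im,d=manip.get_image('side'); P=cloud('side',d)
    m=(P[...,2]>z0)&(P[...,2]<z1)&(abs(P[...,0]-c[0])<.03)&(P[...,1]>c[1]-.14)&(P[...,1]<c[1]-.03); q=P[m]*1000
    if len(q)>10: print('held',len(q),'y',np.percentile(q[:,1],[2,50,98]).round(),'z',np.percentile(q[:,2],[2,50,98]).round(),'x',np.percentile(q[:,0],[2,50,98]).round())
E
python3 - <<'E'
from h import *
go(497.6,-19.9,133,2.4)
held()
E
```

```text
t24.95 pos [495.5 -20.6 186.9] shift frac [ 0.0026  0.0009 -0.0674] turn deg 0.0 frac 0.0001 tilt frac [-0.0003 -0.0007 -0.    ] jaw 2.4 q6 -0.17 w 27.1 F [ 0.1 -0.3 -2.4]
held 141 y [-124.  -96.  -54.] z [187. 202. 215.] x [487. 500. 515.]
```

Call:
jog_arm(
  translation=[
    [0.0026, 0.0009, -0.03],
    [0, 0, -0.025],
    [0, 0, -0.01],
    [0, 0, -0.003],
    [0, 0, -0.002],
    [0, 0, 0],
    [0, 0, 0],
  ],
  twist=[
    [0, 0, 0],
    [0, 0, 0],
    [0, 0, 0],
    [0, 0, 0],
    [0, 0, 0],
    [0, 0, 0],
    [0, 0, 0],
  ],
  claw=[-0.7, -0.7, -0.7, -0.7, -0.7, -0.7, -0.7],
)

```text
t: 25.88
position: [0.4989, -0.0203, 0.1323]
orientation: [0.51, -0.51, 0.489, -0.49]
contact_force: [0.2, 0.2, -1.8]
grip_width: 0.0273
```

Call:
jog_arm(
  translation=[
    [0, 0, -0.002],
    [0, 0, -0.001],
    [0, 0, -0.001],
    [0, 0, 0],
    [0, 0, 0],
  ],
  twist=[
    [0, 0, 0],
    [0, 0, 0],
    [0, 0, 0],
    [0, 0, 0],
    [0, 0, 0],
  ],
  claw=[-0.7, -0.7, -0.7, -0.7, -0.7],
)

```text
t: 26.5
position: [0.4985, -0.0203, 0.1293]
orientation: [0.51, -0.51, 0.489, -0.49]
contact_force: [-2.0, 0.1, 4.6]
grip_width: 0.0273
```

Call:
jog_arm(
  translation=[
    [0, 0, 0],
    [0, 0, 0],
    [0, 0, 0.03],
    [0, 0, 0.06],
    [0.0097, -0.0398, 0],
    [0.0097, -0.0398, 0],
    [0.0097, -0.0398, 0],
    [0.0097, -0.0398, 0],
    [0.0097, -0.0398, 0],
    [0.0097, -0.0398, 0],
    [0.0097, -0.0398, 0],
    [0.0097, -0.0398, 0],
  ],
  twist=[
    [0, 0, 0],
    [0, 0, 0],
    [0, 0, 0],
    [0, 0, 0],
    [0, 0, 0.0486],
    [0, 0, 0.0486],
    [0, 0, 0.0486],
    [0, 0, 0.0486],
    [0, 0, 0.0486],
    [0, 0, 0.0486],
    [0, 0, 0.0486],
    [0, 0, 0.0486],
  ],
  claw=[0, 0, 0, 0, 0.2, 0.2, 0.2, 0.2, 0.2, 0.2, 0.2, 0.2],
)

```text
t: 28.0
position: [0.5608, -0.276, 0.2002]
orientation: [0.699, -0.699, 0.107, -0.107]
contact_force: [-0.3, 1.1, 1.1]
grip_width: 0.0516
```

Call:
jog_arm(
  translation=[
    [0.0093, -0.04, 0],
    [0, 0, -0.06],
    [0, 0, -0.06],
    [0, 0, -0.05],
    [0, 0, -0.03],
    [0, 0, 0],
    [0, 0, 0],
  ],
  twist=[
    [0, 0, 0.0484],
    [0, 0, 0],
    [0, 0, 0],
    [0, 0, 0],
    [0, 0, 0],
    [0, 0, 0],
    [0, 0, 0],
  ],
  claw=[0.2, 0.2, 0.2, 0.2, 0.2, 0.2, 0.2],
)

```text
t: 28.88
position: [0.5688, -0.3074, 0.0414]
orientation: [-0.705, 0.705, -0.055, 0.056]
contact_force: [-0.5, 0.1, 1.2]
grip_width: 0.0511
```

```bash
cat >> h.py <<'E'
def tubes():
    im,d=manip.get_image('top'); np.savez('/tmp/last.npz',im=im,d=d); P=cloud('top',d); Z=P[...,2]
    for lo,hi,nm in((.017,.036,'table'),(.146,.168,'rack')):
        n,l,st,_=cv2.connectedComponentsWithStats(((Z>lo)&(Z<hi)&(im.max(2)<115)&(abs(P[...,0]-.5)<.35)).astype(np.uint8))
        for i in range(1,n):
            if st[i,4]>300: print(nm,st[i,4],rect(P,l==i))
    return im,P
E
python3 - <<'E'
from h import *
tubes()
go(568,-307,1.5,81.1)
E
```

```text
rack 2415 (array([821.5,  63.7]), array([1523.2,   19.9]), 90.0, np.float64(161.6))
rack 1818 (array([787.6, 216.8]), array([  10., 1214.]), 0.1, np.float64(157.1))
rack 447 (array([ 787.6, -547.7]), array([  6.7, 304.5]), 0.6, np.float64(156.9))
rack 402 (array([496.6,  25.8]), array([ 29.4, 103.2]), 2.5, np.float64(156.5))
t28.93 pos [ 569.2 -307.6   42. ] shift frac [-0.0015  0.0008 -0.0506] turn deg 0.0 frac 0.0002 tilt frac [0.0004 0.0007 0.    ] jaw 81.1 q6 -1.98 w 51.2 F [ 0.5 -0.6  0.7]
```

```bash
cat >> h.py <<'E'
def sidetube(cx,cy):
    im,d=snap('side','ls'); P=cloud('side',d)
    m=(P[...,2]>.024)&(P[...,2]<.032)&(abs(P[...,0]-cx)<.13)&(abs(P[...,1]-cy)<.06)&(im.max(2)<130); q=P[m][:,:2]*1000
    mu=q.mean(0); w,V=np.linalg.eigh(np.cov(q.T)); v=V[:,1]; s=(q-mu)@v; print('side tube',len(q),mu.round(1),'mid',(mu+v*(s.max()+s.min())/2).round(1),'ang %.1f'%((np.degrees(np.arctan2(v[1],v[0]))+90)%180-90),'len',np.ptp(s).round())
E
python3 - <<'E'
from h import *
sidetube(.568,-.307)
E
```

```text
side tube 437 [ 569.9 -312.3] mid [ 569.4 -312.2] ang -8.8 len 198.0
```

Call:
jog_arm(
  translation=[
    [0, 0, -0.03],
    [0, 0, -0.016],
    [0, 0, -0.005],
    [0, 0, 0],
    [0, 0, 0],
    [0, 0, 0],
    [0, 0, 0],
    [0, 0, 0],
    [0, 0, 0],
    [0, 0, 0.02],
    [0, 0, 0.03],
    [0, 0, 0],
  ],
  twist=[
    [0, 0, 0],
    [0, 0, 0],
    [0, 0, 0],
    [0, 0, 0],
    [0, 0, 0],
    [0, 0, 0],
    [0, 0, 0],
    [0, 0, 0],
    [0, 0, 0],
    [0, 0, 0],
    [0, 0, 0],
    [0, 0, 0],
  ],
  claw=[0.2, 0.2, 0.2, 0.2, -0.7, -0.7, -0.7, -0.7, -0.7, -0.7, -0.7, -0.7],
  squeeze=30,
)

```text
t: 30.48
position: [0.5694, -0.3077, 0.0419]
orientation: [-0.704, 0.706, -0.054, 0.056]
contact_force: [-0.4, -0.5, -2.2]
grip_width: 0.0275
```

```bash
python3 - <<'E'
from h import *
go(557.5,-17.4,190,2.4)
E
```

```text
t30.48 pos [ 569.4 -307.7   41.9] shift frac [-0.0149  0.3629  0.1852] turn deg -78.7 frac -0.4370 tilt frac [0.0006 0.0011 0.    ] jaw 81.1 q6 -1.98 w 27.5 F [-0.4 -0.5 -2.2]
```

Call:
jog_arm(
  translation=[
    [0, 0, 0.05],
    [0, 0, 0.065],
    [0, 0, 0.07],
    [-0.0017, 0.0403, 0],
    [-0.0017, 0.0403, 0],
    [-0.0017, 0.0403, 0],
    [-0.0017, 0.0403, 0],
    [-0.0017, 0.0403, 0],
    [-0.0017, 0.0403, 0],
    [-0.0017, 0.0403, 0],
    [-0.0017, 0.0403, 0],
    [-0.0013, 0.0405, 0],
  ],
  twist=[
    [0, 0, 0],
    [0, 0, 0],
    [0, 0, 0],
    [0, 0, -0.0486],
    [0, 0, -0.0486],
    [0, 0, -0.0486],
    [0, 0, -0.0486],
    [0, 0, -0.0486],
    [0, 0, -0.0486],
    [0, 0, -0.0486],
    [0, 0, -0.0486],
    [0, 0, -0.0482],
  ],
  claw=[-0.7, -0.7, -0.7, -0.7, -0.7, -0.7, -0.7, -0.7, -0.7, -0.7, -0.7, -0.7],
)

```text
t: 31.98
position: [0.5551, -0.0155, 0.1868]
orientation: [-0.509, 0.51, -0.491, 0.49]
contact_force: [-0.3, -0.6, -2.4]
grip_width: 0.027
```

Call:
jog_arm(
  translation=[
    [0, 0, 0],
    [0, 0, 0],
  ],
  twist=[
    [0, 0, 0],
    [0, 0, 0],
  ],
  claw=[-0.7, -0.7],
)

```text
t: 32.22
position: [0.5557, -0.0169, 0.1872]
orientation: [-0.51, 0.511, -0.489, 0.489]
contact_force: [1.1, -0.2, -1.8]
grip_width: 0.0275
```

```bash
python3 - <<'E'
from h import *
go(557.5,-17.4,132,2.4)
held(c=(.5575,-.0174))
E
```

```text
t32.23 pos [555.7 -16.9 187.2] shift frac [ 0.0023 -0.0007 -0.069 ] turn deg -0.1 frac -0.0006 tilt frac [ 0.0002 -0.0004  0.    ] jaw 2.5 q6 -0.15 w 27.5 F [ 1.1 -0.2 -1.8]
held 133 y [-119.  -86.  -49.] z [187. 200. 216.] x [546. 561. 574.]
```

Call:
jog_arm(
  translation=[
    [0.0023, 0, -0.03],
    [0, 0, -0.025],
    [0, 0, -0.01],
    [0, 0, -0.003],
    [0, 0, -0.002],
    [0, 0, -0.001],
    [0, 0, 0],
    [0, 0, 0],
  ],
  twist=[
    [0, 0, 0],
    [0, 0, 0],
    [0, 0, 0],
    [0, 0, 0],
    [0, 0, 0],
    [0, 0, 0],
    [0, 0, 0],
    [0, 0, 0],
  ],
  claw=[-0.7, -0.7, -0.7, -0.7, -0.7, -0.7, -0.7, -0.7],
)

```text
t: 33.28
position: [0.5582, -0.0166, 0.1314]
orientation: [0.511, -0.51, 0.489, -0.49]
contact_force: [-0.1, 0.8, -2.1]
grip_width: 0.0273
```

Call:
jog_arm(
  translation=[
    [0, 0, -0.001],
    [0, 0, -0.001],
    [0, 0, 0],
    [0, 0, 0],
  ],
  twist=[
    [0, 0, 0],
    [0, 0, 0],
    [0, 0, 0],
    [0, 0, 0],
  ],
  claw=[-0.7, -0.7, -0.7, -0.7],
)

```text
t: 33.78
position: [0.558, -0.0166, 0.1296]
orientation: [0.51, -0.51, 0.489, -0.489]
contact_force: [0.7, -0.1, 0.4]
grip_width: 0.0271
```

Call:
jog_arm(
  translation=[
    [0, 0, 0],
    [0, 0, 0],
    [0, 0, 0.03],
    [0, 0, 0.06],
    [0.0005, -0.0463, 0],
    [0.0005, -0.0463, 0],
    [0.0005, -0.0463, 0],
    [0.0005, -0.0463, 0],
    [0.0005, -0.0463, 0],
    [0.0005, -0.0463, 0],
    [0.0005, -0.0463, 0],
    [0.0005, -0.0463, 0],
  ],
  twist=[
    [0, 0, 0],
    [0, 0, 0],
    [0, 0, 0],
    [0, 0, 0],
    [0, 0, 0.0441],
    [0, 0, 0.0441],
    [0, 0, 0.0441],
    [0, 0, 0.0441],
    [0, 0, 0.0441],
    [0, 0, 0.0441],
    [0, 0, 0.0441],
    [0, 0, 0.0441],
  ],
  claw=[0, 0, 0, 0, 0.2, 0.2, 0.2, 0.2, 0.2, 0.2, 0.2, 0.2],
)

```text
t: 35.28
position: [0.5611, -0.3143, 0.2014]
orientation: [-0.692, 0.692, -0.146, 0.146]
contact_force: [-0.0, -0.0, 0.2]
grip_width: 0.0513
```

Call:
jog_arm(
  translation=[
    [0.0005, -0.0463, 0],
    [0.0005, -0.0463, 0],
    [0.0005, -0.0463, 0],
    [0, 0, -0.06],
    [0, 0, -0.06],
    [0, 0, -0.05],
    [0, 0, -0.03],
    [0, 0, 0],
    [0, 0, 0],
  ],
  twist=[
    [0, 0, 0.0441],
    [0, 0, 0.0441],
    [0, 0, 0.0441],
    [0, 0, 0],
    [0, 0, 0],
    [0, 0, 0],
    [0, 0, 0],
    [0, 0, 0],
    [0, 0, 0],
  ],
  claw=[0.2, 0.2, 0.2, 0.2, 0.2, 0.2, 0.2, 0.2, 0.2],
)

```text
t: 36.4
position: [0.5631, -0.4247, 0.0424]
orientation: [-0.707, 0.708, -0.001, 0.002]
contact_force: [-0.5, -0.8, 0.0]
grip_width: 0.0514
```

```bash
python3 - <<'E'
from h import *
tubes(); sidetube(.562,-.424)
go(562,-424,1.5,89.8)
E
```

```text
rack 2441 (array([819.4,  61.2]), array([1522.5,   16.2]), 90.0, np.float64(161.8))
rack 2256 (array([788.4,  61.2]), array([  10.8, 1522.7]), 0.1, np.float64(156.8))
rack 827 (array([558.5, -15.7]), array([ 30.1, 196.9]), 2.5, np.float64(156.6))
rack 839 (array([498.6, -21.2]), array([ 29.1, 197. ]), 2.5, np.float64(156.5))
side tube 581 [ 562.6 -428.7] mid [ 562.7 -428.7] ang -0.3 len 197.0
t36.50 pos [ 563.5 -425.    43.4] shift frac [-0.0019  0.0013 -0.0524] turn deg 0.1 frac 0.0004 tilt frac [0.0007 0.0008 0.    ] jaw 89.7 q6 -2.27 w 51.2 F [-0.1 -0.3  1. ]
```

Two tubes lie well on the bars (midpoints (558,−16) and (499,−21), top z 156.5). Tube C is still where I measured it.

Call:
jog_arm(
  translation=[
    [-0.001, 0.001, -0.03],
    [0, 0, -0.016],
    [0, 0, -0.006],
    [0, 0, 0],
    [0, 0, 0],
    [0, 0, 0],
    [0, 0, 0],
    [0, 0, 0],
    [0, 0, 0],
    [0, 0, 0.02],
    [0, 0, 0.03],
    [0, 0, 0],
  ],
  twist=[
    [0, 0, 0],
    [0, 0, 0],
    [0, 0, 0],
    [0, 0, 0],
    [0, 0, 0],
    [0, 0, 0],
    [0, 0, 0],
    [0, 0, 0],
    [0, 0, 0],
    [0, 0, 0],
    [0, 0, 0],
    [0, 0, 0],
  ],
  claw=[0.2, 0.2, 0.2, 0.2, -0.7, -0.7, -0.7, -0.7, -0.7, -0.7, -0.7, -0.7],
  squeeze=30,
)

```text
t: 38.0
position: [0.5627, -0.4241, 0.0419]
orientation: [-0.706, 0.708, -0.001, 0.003]
contact_force: [0.1, -0.3, -2.4]
grip_width: 0.0272
```

```bash
python3 - <<'E'
from h import *
go(617.5,-14.9,190,2.4)
E
```

```text
t38.00 pos [ 562.7 -424.1   41.9] shift frac [0.0684 0.5115 0.1851] turn deg -87.3 frac -0.4851 tilt frac [0.0007 0.0009 0.    ] jaw 89.7 q6 -2.27 w 27.2 F [ 0.1 -0.3 -2.4]
```

Call:
jog_arm(
  translation=[
    [0, 0, 0.05],
    [0, 0, 0.065],
    [0, 0, 0.07],
    [0.0062, 0.0465, 0],
    [0.0062, 0.0465, 0],
    [0.0062, 0.0465, 0],
    [0.0062, 0.0465, 0],
    [0.0062, 0.0465, 0],
    [0.0062, 0.0465, 0],
    [0.0062, 0.0465, 0],
    [0.0062, 0.0465, 0],
    [0.0062, 0.0465, 0],
  ],
  twist=[
    [0, 0, 0],
    [0, 0, 0],
    [0, 0, 0],
    [0, 0, -0.0441],
    [0, 0, -0.0441],
    [0, 0, -0.0441],
    [0, 0, -0.0441],
    [0, 0, -0.0441],
    [0, 0, -0.0441],
    [0, 0, -0.0441],
    [0, 0, -0.0441],
    [0, 0, -0.0441],
  ],
  claw=[-0.7, -0.7, -0.7, -0.7, -0.7, -0.7, -0.7, -0.7, -0.7, -0.7, -0.7, -0.7],
)

```text
t: 39.5
position: [0.6053, -0.087, 0.1866]
orientation: [-0.572, 0.572, -0.416, 0.415]
contact_force: [0.7, -0.4, -2.1]
grip_width: 0.0271
```

Call:
jog_arm(
  translation=[
    [0.0062, 0.0465, 0],
    [0.0064, 0.0465, 0],
    [0, 0, 0],
    [0, 0, 0],
  ],
  twist=[
    [0, 0, -0.0441],
    [0, 0, -0.0441],
    [0, 0, 0],
    [0, 0, 0],
  ],
  claw=[-0.7, -0.7, -0.7, -0.7],
)

```text
t: 40.0
position: [0.6156, -0.0142, 0.187]
orientation: [-0.51, 0.511, -0.489, 0.489]
contact_force: [0.9, -0.2, -2.6]
grip_width: 0.0274
```

```bash
python3 - <<'E'
from h import *
go(617.5,-15.5,132,2.4)
held(c=(.6175,-.0149))
E
```

```text
t40.00 pos [615.6 -14.2 187. ] shift frac [ 0.0024 -0.0016 -0.0687] turn deg -0.1 frac -0.0006 tilt frac [ 0.0002 -0.0006  0.    ] jaw 2.5 q6 -0.13 w 27.4 F [ 0.9 -0.2 -2.6]
held 147 y [-116.  -88.  -49.] z [186. 200. 215.] x [606. 621. 635.]
```

Call:
jog_arm(
  translation=[
    [0.0024, -0.001, -0.03],
    [0, 0, -0.025],
    [0, 0, -0.01],
    [0, 0, -0.003],
    [0, 0, -0.002],
    [0, 0, -0.001],
    [0, 0, -0.001],
    [0, 0, -0.001],
    [0, 0, 0],
    [0, 0, 0],
  ],
  twist=[
    [0, 0, 0],
    [0, 0, 0],
    [0, 0, 0],
    [0, 0, 0],
    [0, 0, 0],
    [0, 0, 0],
    [0, 0, 0],
    [0, 0, 0],
    [0, 0, 0],
    [0, 0, 0],
  ],
  claw=[-0.7, -0.7, -0.7, -0.7, -0.7, -0.7, -0.7, -0.7, -0.7, -0.7],
)

```text
t: 41.3
position: [0.6183, -0.0148, 0.1297]
orientation: [0.511, -0.51, 0.489, -0.489]
contact_force: [-0.3, 0.3, 0.2]
grip_width: 0.0274
```

Contact at the same height, so I'll release, lift and back off toward the robot.

Call:
jog_arm(
  translation=[
    [0, 0, 0],
    [0, 0, 0],
    [0, 0, 0.03],
    [0, 0, 0.06],
    [0, 0, 0.03],
    [-0.05, 0.04, 0],
    [-0.05, 0.05, 0],
    [-0.05, 0.06, 0],
    [-0.05, 0.06, 0],
    [0, 0.06, 0],
    [0, 0.06, 0],
    [0, 0, 0],
  ],
  twist=[
    [0, 0, 0],
    [0, 0, 0],
    [0, 0, 0],
    [0, 0, 0],
    [0, 0, 0],
    [0, 0, 0],
    [0, 0, 0],
    [0, 0, 0],
    [0, 0, 0],
    [0, 0, 0],
    [0, 0, 0],
    [0, 0, 0],
  ],
  claw=[0, 0, 0, 0, 0, 0, 0, 0, 0, 0, 0, 0],
)

```text
t: 42.8
position: [0.4582, 0.2522, 0.2257]
orientation: [0.512, -0.511, 0.488, -0.488]
contact_force: [0.4, -0.7, -0.3]
grip_width: 0.0427
```

```bash
python3 - <<'E'
from h import *
tubes(); z=np.load('/tmp/last.npz'); cv2.imwrite('pics/fin.png',cv2.resize(z['im'],None,fx=1.4,fy=1.4))
im,d=snap('side','fins')
go(0,0,0)
E
```

```text
rack 2435 (array([818. ,  62.4]), array([  18.9, 1521.9]), 0.3, np.float64(161.7))
rack 2314 (array([788.6,  62.8]), array([   9.6, 1524.4]), 0.0, np.float64(157.0))
rack 818 (array([618.6, -14.8]), array([ 30. , 197.8]), 2.5, np.float64(156.5))
rack 827 (array([557.9, -15.7]), array([ 30.9, 197.1]), 3.0, np.float64(156.6))
rack 852 (array([498.9, -21.4]), array([ 30.2, 197.5]), 2.2, np.float64(156.3))
t42.90 pos [457.9 249.1 225.3] shift frac [-0.5724 -0.3114 -0.2817] turn deg 0.0 frac 0.0000 tilt frac [ 0.0003 -0.0001  0.    ] jaw 2.5 q6 0.37 w 42.9 F [-0.6 -0.2 -1.3]
```

View pics/fin.png

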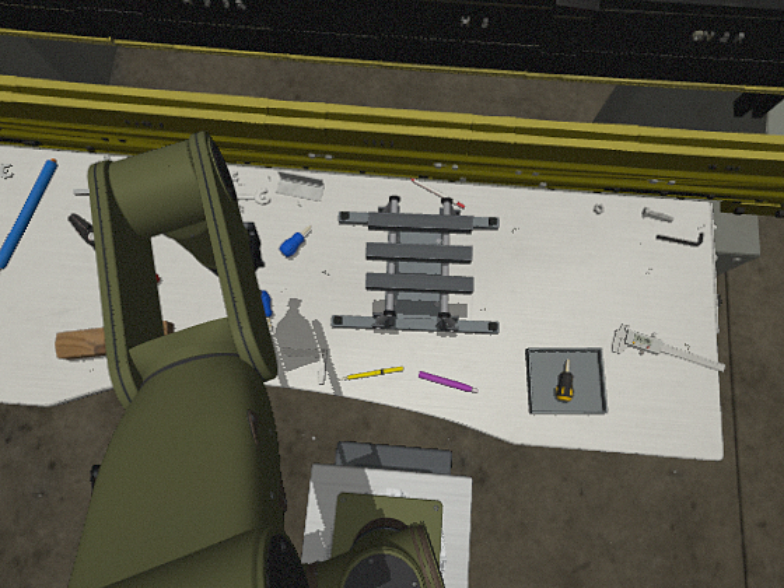

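View pics/fins.png

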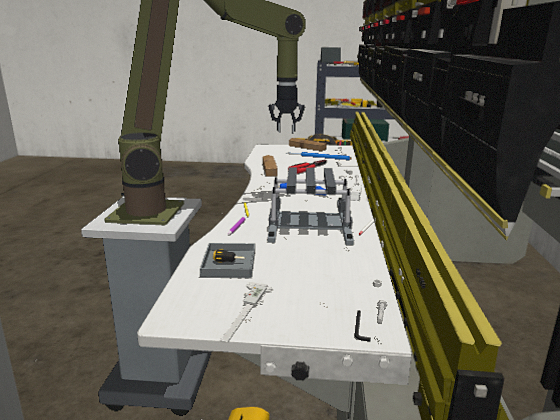

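The top view shows three tubes level across both bars at (420,222), (420,252) and (420,283), with the driver in the tray at (565,380). The side view agrees, and the robot is clear, so I'm handing in.

```bash
python3 -c "
from cell import manip; print(manip.sign_off())"
```

```text
the job is handed in; nothing more can be done
None
```

The job was handed in at about t = 43 s. The screwdriver is in the tray, both stays lean on their stops, and all three tubes present lie across both bars.

- **Tubes:** their midpoints are within about 3 mm of midway between the bars. They are parallel, about 60 mm apart, and level, with tops at about 156.5 mm where 157 is expected. I gripped them at 30 N.
- **Clearance:** in the last pictures the robot touches nothing and the other things look undisturbed. The arm hides part of the left of the bench in the top view.
- **Forces:** the highest I read at the wrist was about 10 N, though readings came only at the end of each move. I saw no grip slip and nothing knocked aside.
- **Stays:** the bars measured y = 34 and −69 before the tubes went on, right for both stays on their stops. I did not measure them again afterwards, but the level tubes agree with that.

**One disagreement:** the fingertips stood about 15 mm above the reported tool point, where the text says 22 mm ahead of it. My first grasp of the screwdriver closed on nothing because of this. I then set every height from the camera depth and from contact.

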